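Lock a bench depth gauge on the bottom of a block's well

ROBOT

A 7-joint arm with a two-finger parallel gripper is mounted at the origin on a cart in front of the work surface, level with it; the furniture and walls round the work are solid. World frame = base frame: x ahead of the robot, y to its left, z up, the work surface at z = 0. Lengths are in m, angles in rad, forces in N, time in s.
With the tool pointing down it reaches from about 0.4 to 0.85 m from the base axis. Payload 10.4 kg.
Tool frame: the origin (TCP) lies at the very end of the fingers, on their centre line; the grasp point (between the pads) lies 19 mm behind it; z points along the fingers, y is the line along which they close (so a half turn about z gives the same grasp; the last joint's range is limited). The gripper opens to 87 mm and grips with 3 to 60 N. Pads are 19 mm wide; open, the fingers measure 117 mm over their backs; the gripper's body (75 mm by 190 mm) begins 51 mm behind the grasp point.
Start: joints at [1.26, 0.332, -0.065, 1.46, 0.022, 1.35, -0.088], TCP at [0.177, -0.599, 0.223] pointing down, gripper open.
Joint ranges: [-2.6, 2.6], [-0.5, 2.12], [-1.47, 1.34], [0.16, 2.42], [-1.27, 4.41], [0.06, 2.06], [-2.6, 2.6]. Speed limits (rad/s): [2.22, 2.22, 2.79, 2.79, 3.14, 3.14, 3.14].

INTERFACE

Orientations are given as a unit quaternion [w, x, y, z].
In Python, from bench import telemetry, viewer, ticket gives the robot as it stands.
- The arm moves only by the tool carry_out, never from a script. Its arguments are lists of equal length, an entry for each row: "delta_rot": the turn, a rotation vector about the world's x, y, z in units of 180 degrees (1.0 is 180 degrees), a list of three; "linear": the shift along the world's x, y, z in units of 20 cm (1.0 is 20 cm), a list of three; "grip": the gripper's target within -1 to 1 (shut at 1, half-way at 0, fully open at -1). In form: {"delta_rot": [[wx, wy, wz], ...], "linear": [[dx, dy, dz], ...], "grip": [grip, ...]}. A call has 1 to 12 rows; each row is the pose to reach, as a shift and turn from the pose commanded when the call began, turning the shorter way round; what a row does not reach only later rows make up. A row lasts 1/10 s, in which the tool goes at most 50 mm and 8.59 degrees, less where a joint would pass 70% of its speed; a pose out of reach is approached as far as the arm can. A call with a number of a shift or a turn outside -1 to 1 is refused whole. A call with a gripper value outside its range is refused whole. The fingers move at their own pace and stop on an object; "squeeze" is the grip in N (left out, the last holds). Time passes only in rows, so rows that repeat a pose let the fingers close. It gives the time, the measured TCP pose, the force, the opening and the grip force at its end, in the units of the state.
- telemetry.sense(): the state, without advancing time (a new reading comes with each control period).
- viewer.read_camera(name): name is "scene" or "top" or "wrist"; returns the picture (384x512x3 uint8, blue, green, red); there is no depth.
- viewer.calibration(name): a dict with "intrinsics" (3x3 intrinsics, pixels), "world_from_camera" (4x4, takes a point from camera to world coordinates). Camera axes: x right, y up, looking along -z (the intrinsics and any distortion apply to the point x, -y, -z); pixel columns grow to the right and rows downward; lengths in m; the calibration is good to about 2 mm. A picture is of the moment at which its call begins: read the wrist's pose just before it. calibration takes no time and is no camera call; for the wrist camera it gives the pose at the moment of the call.
- ticket.finish_job(): hands the job in; it is judged then, once.
The state is a dict: "clock": time; "joint_pos": joint angles; "joint_vel": joint speeds; "joint_torque": joint torques, N m; "ee_pos": TCP position; "tool_rot": TCP orientation; "contact_force": force on the tool from outside, world axes, zero at the start; "wrist_torque": the same for the moment, N m; "grip_width": opening from 0.0 (shut) to 1.0 (fully open); "grasp_force": force on a finger pad.
Only numpy, scipy, OpenCV 4.12 (cv2) and the standard library are available. Lean on these libraries where they do the work, as an engineer would, in place of code of your own. Each camera call takes 0.05 s, during which the arm holds its last target. There are 200 camera calls.

TASK

Measure the depth of the middle well of the aluminium tube block with the bench depth gauge: push the sprung probe down by its knob, gently, until its spring tip rests lightly on the bottom of the well, then, still holding it there, turn the knob clockwise (seen from above) to its stop to lock the slide at that height. Let go so that the locked gauge stays there with its tip on the bottom; never press hard on the well's bottom, and leave the things round the gauge alone.

Things in the scene. Friction and masses are not known exactly. Their poses are not given: they have to be found in the camera images.
- depth_gauge: Bench depth gauge, fixed to the worktop: grey foot plate 150x120 mm, steel column 22 mm thick at its rear, and a grey head on the column, 78 to 106 mm above the worktop, that guides the probe. Origin on the worktop straight below the probe's vertical axis; x points from the axis to the column (62 mm behind the axis), z up.
- probe: Gauge's upright steel probe: 8 mm rod below, 16 mm shaft above, sliding straight down through the head, at most 54 mm. Origin at the rod's lower end, on the axis, 72 mm above the worktop when fully up; z up. A spring lifts it: unlocked, holding it down takes 1.8 N at the top, 2.9 N at the bottom (20 N per m) plus 0.4 N friction, and it flies up if let go.
- tip_end (a point): Lower end of the probe's tip, on the axis; 62 mm above the worktop when the probe is fully up. The tip, 5 mm wide, stands 10 mm out of the rod and is sprung: it starts to yield at 0.6 N, sinks up to 6 mm into the rod at 1 N per mm (6.6 N), then meets a hard stop.
- knob_grip (a point): Where to grip the black lock knob on the probe's top: the centre of its upright flat wing, on the axis, 188 mm above the worktop when the probe is fully up. The wing is 46 mm long (x axis of this point), 12 mm thick (y), from 13 mm below to 11 mm above this point; below it is a round aluminium collar 38 mm wide. It goes down with the probe, and even fully down stays above the head.
- lock_knob (a joint): Angle of the lock knob, rad: 0 is fully open, grows as the knob turns clockwise seen from above, stop at 1.45. It starts between 0 and 0.3 (slide free), bites from 0.5, then takes up to about 0.3 N m to turn; the slide is locked beyond 1.25. It stays where it is left.
- tube_block: Aluminium tube block 60x60x46 mm, fixed on the gauge's foot (top face 55 mm above the worktop), with nine 14 mm wells in a 3x3 pattern, the middle one straight below the probe. Origin at the centre of its underside. The middle well's depth is unknown: its bottom lies 16 to 40 mm above the worktop, so the probe travels 22 to 46 mm from fully up to first touch.
- well_mouth (a point): Centre of the middle well's mouth on the block's top face, 55 mm above the worktop.
- oil_drop: Bystander: small brown dropper bottle with black cap, 34 mm wide, 78 mm tall, standing; origin at the centre of its underside.
- seal_tray: Bystander: flat pale tray of tube sealant, 40x90x10 mm; origin at the centre of its underside.
- tip_box: Bystander: blue box with a grey-white lid, 80x118x86 mm; origin at the centre of its underside.

How it is judged:
On the way, in this order (a step that is already met when the one before it is completed fails the run):
1. with the lock still open, the probe's tip rests lightly on the bottom of the well (0.2 to 8 N) (contact force between probe and tube_block between 0.2 and 8 N and value of joint lock_knob below 0.45 rad), for 0.2 s.
2. the knob is turned to its locked end (beyond 1.25 rad) while the tip rests on the bottom (contact force between probe and tube_block between 0.2 and 8 N and value of joint lock_knob above 1.25 rad), for 0.2 s.
At the end, for the whole second after the job is handed in: The lock knob stands beyond 1.25 rad (stop at 1.45) and the probe is at rest, with its tip still resting on the bottom of the well with 0.2 to 8 N, not lifted off (all of step 2 and linear speed of probe below 0.003 m/s); the robot touches nothing.
It fails at once if the probe is pressed on the bottom of the well with more than 14 N (contact force between probe and tube_block above 14 N).
It fails at once if a bystander is moved by more than 20 mm (distance of any of oil_drop, seal_tray, tip_box from where it was at the start of the episode above 0.02 m).
It also fails if it takes over 35 s, if anything falls off the work surface, if the arm or the gripper's body presses on something with over 40 N, if the wrist force passes 120 N, or if a joint passes its speed limit or range.

## Working session

There is one attempt and no reset: what is moved stays moved. The work goes in short steps, Python scripts to look and compute and a tool call to move; the robot and the scene stay as the last step left them, time stands still between calls to the robot, and variables do not carry over. Pictures are saved under pics/ and viewed, at most 10 in all, crops included, and the job is handed in when it is done.

Besides the shell and the picture viewer there is one more tool, called after ">>>" as a command line: name --argument value ..., lists and objects as JSON in quotes. carry_out: Moves the arm, as the interface text tells. Its arguments: {"type":"object","properties":{"delta_rot":{"type":"array","items":{"type":"array","items":{"type":"number"}}},"linear":{"type":"array","items":{"type":"array","items":{"type":"number"}}},"grip":{"type":"array","items":{"type":"number"}},"squeeze":{"type":"number"}},"required":["delta_rot","linear","grip"]}

```bash
mkdir -p pics
cat > h.py <<'E'
import numpy as np, cv2
from bench import telemetry, viewer, ticket
def snap(n,f):
    im=viewer.read_camera(n); cv2.imwrite('pics/'+f,im); return im
def ray(n,u,v,z):
    c=viewer.calibration(n);K=np.array(c['intrinsics']);T=np.array(c['world_from_camera'])
    d=np.linalg.inv(K)@[u,v,1]; d=T[:3,:3]@(d*[1,-1,-1]); o=T[:3,3]
    return o+d*(z-o[2])/d[2]
def proj(n,p):
    c=viewer.calibration(n);K=np.array(c['intrinsics']);T=np.array(c['world_from_camera'])
    q=T[:3,:3].T@(np.array(p)-T[:3,3]); q=K@(q*[1,-1,-1]); return q[:2]/q[2]
E
python3 - <<'E'
from h import *
print(telemetry.sense())
a=snap('top','top1.png');b=snap('scene','scene1.png')
for n in('top','scene'):print(viewer.calibration(n))
E
```

```text
{'clock': 0.0, 'joint_pos': array([ 1.26036608,  0.3328742 , -0.0646795 ,  1.46093512,  0.02159748,
        1.34988094, -0.08844902]), 'joint_vel': array([-1.45701510e-03, -1.57468415e-03, -5.71530076e-04, -9.36543106e-04,
        7.86409470e-05, -7.84471963e-04, -6.07304081e-04]), 'joint_torque': array([-1.99598844e-04, -6.23263407e+01,  2.44097837e-02, -3.89893770e+01,
       -6.13349047e-02,  3.97531979e-02,  1.39994549e-04]), 'ee_pos': array([ 0.17729666, -0.59893047,  0.22175539]), 'tool_rot': array([-6.88217984e-04,  9.89658115e-01,  1.43444500e-01, -1.34262495e-04]), 'contact_force': array([-0.05730515, -0.19256981, -0.96732462]), 'wrist_torque': array([-0.08728604,  0.01417718, -0.02809115]), 'grasp_force': 0.0, 'grip_width': 1.002872602525935}
{'intrinsics': array([[484.71954485,   0.        , 265.69943386],
       [  0.        , 484.71954485, 196.6811254 ],
       [  0.        ,   0.        ,   1.        ]]), 'world_from_camera': array([[-2.82066564e-02,  9.82139319e-01, -1.86028876e-01,
         3.23988456e-01],
       [-9.99592209e-01, -2.85420556e-02,  8.75557343e-04,
        -7.18606965e-02],
       [-4.44972722e-03,  1.85977712e-01,  9.82543887e-01,
         1.06889919e+00],
       [ 0.00000000e+00,  0.00000000e+00,  0.00000000e+00,
         1.00000000e+00]])}
{'intrinsics': array([[437.54325727,   0.        , 258.441223  ],
       [  0.        , 437.54325727, 193.81784422],
       [  0.        ,   0.        ,   1.        ]]), 'world_from_camera': array([[-8.65647383e-01,  3.39230926e-01, -3.68207805e-01,
         1.48917784e-01],
       [-5.00654027e-01, -5.87117233e-01,  6.36112332e-01,
         4.81222540e-01],
       [-3.92172372e-04,  7.34993696e-01,  6.78073826e-01,
         7.28030743e-01],
       [ 0.00000000e+00,  0.00000000e+00,  0.00000000e+00,
         1.00000000e+00]])}
```

View pics/top1.png

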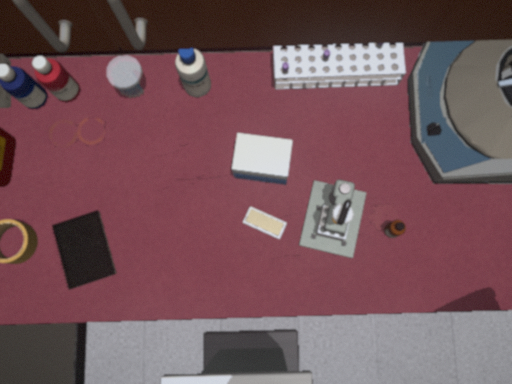

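View pics/scene1.png

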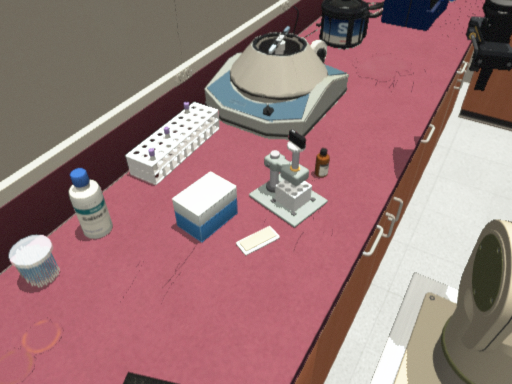

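The top view shows the gauge foot with corners near (315,182), (366,190), (354,256), (301,246) and the black wing at about (344,211). The bottle is at (396,229), the tray at (265,222) and the blue box at (263,157). I'll enlarge the gauge.

Run:
```python
from h import *
a=cv2.imread('pics/top1.png')[170:265,290:415]; b=cv2.imread('pics/scene1.png')[120:225,240:340]
a=cv2.resize(a,None,fx=4,fy=4,interpolation=3); b=cv2.resize(b,None,fx=3,fy=3,interpolation=3)
o=np.zeros((400,800,3),np.uint8);o[:380,:500]=a;o[:315,500:]=b;cv2.imwrite('pics/c1.png',o)
P=[ray('top',u,v,.009)[:2] for u,v in[(315,182),(366,190),(354,256),(301,246)]]
print(np.round(P,3),np.mean(P,0))
for u,v in[(344,211),(350,201),(340,222)]:print(ray('top',u,v,.199))
print(ray('top',344,188,.13))
```

```text
[[ 0.555 -0.184]
 [ 0.533 -0.297]
 [ 0.388 -0.261]
 [ 0.413 -0.147]] [ 0.47225873 -0.22209948]
[ 0.45812097 -0.21395084  0.199     ]
[ 0.47622238 -0.22594409  0.199     ]
[ 0.43823338 -0.20555801  0.199     ]
[ 0.51471526 -0.22790005  0.13      ]
```

View pics/c1.png

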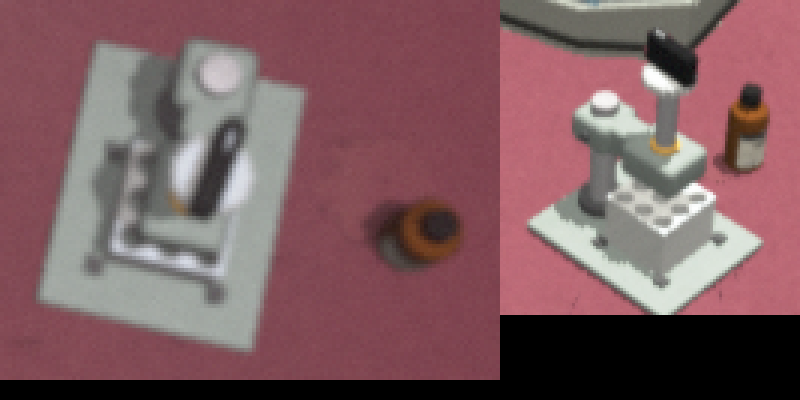

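The enlarged crop shows the wing running from about (339,223) to (349,200) in full-image pixels. The collar is centred at about (343,213). The wing's yaw is about -28°, and the gauge's x axis is at about -14°. I'll move above the knob with the closing axis across the wing, turned so there is room for a clockwise turn.

>>> carry_out --delta_rot '[[0,0,0.05],[0,0,0.1],[0,0,0.15],[0,0,0.2],[0,0,0.25],[0,0,0.3],[0,0,0.34],[0,0,0.38],[0,0,0.38],[0,0,0.38]]' --linear '[[0,0,0.2],[0.1,0.12,0.4],[0.2,0.3,0.4],[0.35,0.5,0.4],[0.5,0.7,0.4],[0.6,0.85,0.4],[0.7,0.97,0.4],[0.7,0.97,0.4],[0.7,0.97,0.4],[0.7,0.97,0.4]]' --grip '[-1,-1,-1,-1,-1,-1,-1,-1,-1,-1]'

```text
clock: 1.1
ee_pos: [0.3168, -0.4058, 0.3023]
tool_rot: [-0.0, 0.74, 0.673, -0.0]
contact_force: [0.1, 0.3, -0.1]
grip_width: 1.0
grasp_force: 0.0
```

>>> carry_out --delta_rot '[[0,0,0.05],[0,0,0.1],[0,0,0.15],[0,0,0.2],[0,0,0.25],[0,0,0.3],[0,0,0.34],[0,0,0.373],[0,0,0.373],[0,0,0.373],[0,0,0.373],[0,0,0.373]]' --linear '[[0.1,0.12,0],[0.2,0.25,0],[0.3,0.4,0],[0.4,0.55,0],[0.5,0.7,0],[0.6,0.85,0],[0.69,0.95,0],[0.69,0.95,0],[0.69,0.95,0],[0.69,0.95,0],[0.69,0.95,0],[0.69,0.95,0]]' --grip '[-1,-1,-1,-1,-1,-1,-1,-1,-1,-1,-1,-1]'

```text
clock: 2.3
ee_pos: [0.455, -0.216, 0.3025]
tool_rot: [-0.0, 0.244, 0.97, 0.0]
contact_force: [-1.0, -0.6, 0.7]
grip_width: 0.999
grasp_force: 0.0
```

Run:
```python
from h import *
s=telemetry.sense();print(s['clock'],s['joint_pos'],s['ee_pos'],s['tool_rot'],s['contact_force'])
a=snap('wrist','w1.png');c=viewer.calibration('wrist');print(c)
cv2.imwrite('pics/w1b.png',cv2.resize(a,(800,600)))
print(ray('top',342.8,213.2,.172))
```

```text
2.3 [ 0.89937529  0.0659955  -0.5692043   1.61865324  0.03574268  1.46753402
  1.40621823] [ 0.45503892 -0.2160189   0.3025271 ] [-7.10199086e-05  2.43549162e-01  9.69888551e-01  5.32786650e-06] [-0.95141171 -0.55127402  0.71690567]
{'intrinsics': array([[320.76451116,   0.        , 257.57050981],
       [  0.        , 320.76451116, 195.12444722],
       [  0.        ,   0.        ,   1.        ]]), 'world_from_camera': array([[ 4.71850541e-01, -8.50055717e-01, -2.34013558e-01,
         3.89594731e-01],
       [ 8.81678460e-01,  4.55047556e-01,  1.24799101e-01,
        -1.81365316e-01],
       [ 4.01108340e-04, -2.65211237e-01,  9.64190250e-01,
         4.63890541e-01],
       [ 0.00000000e+00,  0.00000000e+00,  0.00000000e+00,
         1.00000000e+00]])}
[ 0.45819094 -0.21587744  0.172     ]
```

View pics/w1b.png

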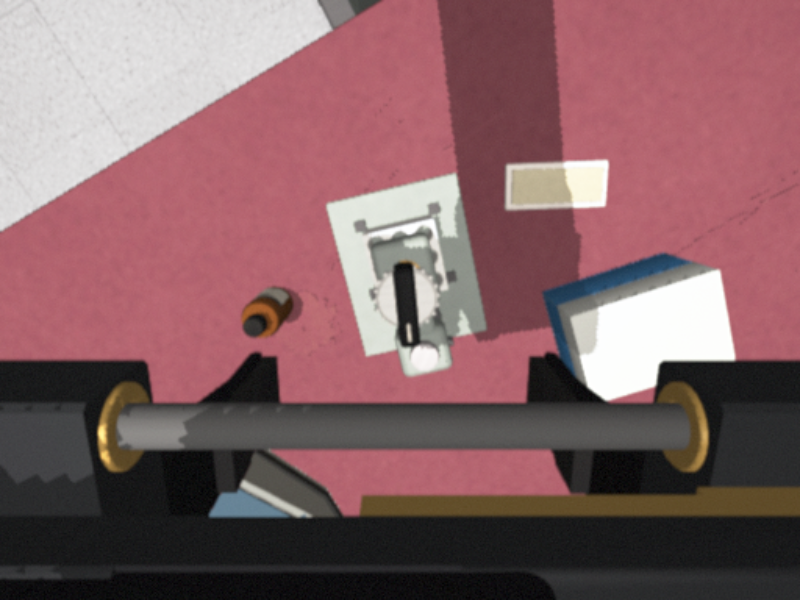

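The wrist view (scaled to 800x600) shows the wing from about (403,264) to (410,344), the collar at about (406,298) and the column cap at (425,355). I'll fit the wing box (x, y, yaw) to the dark mask and the collar to its outline.

```bash
cat > fit.py <<'E'
from h import *
from scipy.optimize import minimize
def boxmask(n,x,y,t,shape,S=4,z0=.175,z1=.199):
    c,s=np.cos(t),np.sin(t)
    P=[proj(n,(x+c*a-s*b,y+s*a+c*b,z)) for a in(-.023,.023) for b in(-.006,.006) for z in(z0,z1)]
    m=np.zeros((shape[0]*S,shape[1]*S),np.uint8)
    h=cv2.convexHull(((np.array(P)+.5)*S).astype(np.float32)).round().astype(int)
    cv2.fillPoly(m,[h],255); return cv2.resize(m,shape[::-1],interpolation=cv2.INTER_AREA)/255.
def dark(n,f,r,S=1):
    g=cv2.imread('pics/'+f).max(2).astype(float); m=np.zeros(g.shape)
    u0,v0,u1,v1=r; w=np.clip((110-g[v0:v1,u0:u1])/60,0,1); m[v0:v1,u0:u1]=w; return m
def run(items,z=0.):
    def cost(p): return sum(abs(boxmask(n,p[0]/100,p[1]/100,p[2]/10,m.shape,z0=.175+z,z1=.199+z)-m).sum() for n,m in items)
    best=min((minimize(cost,[45.6+dx,-21.5+dy,-4.9],method='Nelder-Mead',options=dict(initial_simplex=[[45.6+dx,-21.5+dy,-4.9],[46.2+dx,-21.5+dy,-4.9],[45.6+dx,-20.9+dy,-4.9],[45.6+dx,-21.5+dy,-3.5]])) for dx in(-.3,.3) for dy in(-.3,.3)),key=lambda r:r.fun)
    return best.x[0]/100,best.x[1]/100,np.degrees(best.x[2]/10),best.fun,[m.sum() for _,m in items]
E
python3 - <<'E'
from fit import *
w=('wrist',dark('wrist','w1.png',(248,165,272,224))); t=('top',dark('top','top1.png',(334,197,354,228)))
for i in([w],[t],[w,t]):print(run(i))
P=[ray('wrist',u*.64,v*.64,.009)[:2] for u,v in[(327,204),(458,174),(486,330),(367,356)]];print(np.round(P,4))
print(proj('wrist',[.455,-.216,.2]))
g=cv2.imread('pics/w1.png')[160:245,215:315];g=cv2.resize(g,None,fx=6,fy=6,interpolation=2);cv2.imwrite('pics/w1c.png',g)
E
```

```text
(np.float64(0.4573918856748886), np.float64(-0.2151095628386297), np.float64(-23.731655552401744), np.float64(194.77058823529413), [np.float64(607.3666666666666)])Traceback (most recent call last):
  File "<stdin>", line 3, in <module>
  File "fit.py", line 14, in run
    best=min((minimize(cost,[45.6+dx,-21.5+dy,-4.9],method='Nelder-Mead',options=dict(initial_simplex=[[45.6+dx,-21.5+dy,-4.9],[46.2+dx,-21.5+dy,-4.9],[45.6+dx,-20.9+dy,-4.9],[45.6+dx,-21.5+dy,-3.5]])) for dx in(-.3,.3) for dy in(-.3,.3)),key=lambda r:r.fun)
  File "fit.py", line 14, in <genexpr>
    best=min((minimize(cost,[45.6+dx,-21.5+dy,-4.9],method='Nelder-Mead',options=dict(initial_simplex=[[45.6+dx,-21.5+dy,-4.9],[46.2+dx,-21.5+dy,-4.9],[45.6+dx,-20.9+dy,-4.9],[45.6+dx,-21.5+dy,-3.5]])) for dx in(-.3,.3) for dy in(-.3,.3)),key=lambda r:r.fun)
              ~~~~~~~~^^^^^^^^^^^^^^^^^^^^^^^^^^^^^^^^^^^^^^^^^^^^^^^^^^^^^^^^^^^^^^^^^^^^^^^^^^^^^^^^^^^^^^^^^^^^^^^^^^^^^^^^^^^^^^^^^^^^^^^^^^^^^^^^^^^^^^^^^^^^^^^^^^^^^^^^^^^^^^^^^^^^^^^^^^^^^^^^^^^
    res = _minimize_neldermead(fun, x0, args, callback, bounds=bounds,
 
[... 341 characters left out ...]
^^^^^^^^^^^^^^^^^^^^^^^^^^^^^^^^^^^^^^^^^^^^^^^^^^^^^^^^^^^^^^^^^^^^^^^^^^^^^^^^^^^^^^^^^
  File "fit.py", line 13, in <genexpr>
    def cost(p): return sum(abs(boxmask(n,p[0]/100,p[1]/100,p[2]/10,m.shape,z0=.175+z,z1=.199+z)-m).sum() for n,m in items)
                                ~~~~~~~^^^^^^^^^^^^^^^^^^^^^^^^^^^^^^^^^^^^^^^^^^^^^^^^^^^^^^^^^
  File "fit.py", line 5, in boxmask
    P=[proj(n,(x+c*a-s*b,y+s*a+c*b,z)) for a in(-.023,.023) for b in(-.006,.006) for z in(z0,z1)]
       ~~~~^^^^^^^^^^^^^^^^^^^^^^^^^^^
  File "h.py", line 10, in proj
    c=viewer.calibration(n);K=np.array(c['intrinsics']);T=np.array(c['world_from_camera'])
ValueError: time passes only in moves, steps and waits
```

The calibration calls seem to be limited per moment, so I'll cache them.

```bash
sed -i '2a from functools import lru_cache\n@lru_cache(None)\ndef cal(n): return viewer.calibration(n)' h.py; sed -i 's/c=viewer.calibration(n)/c=cal(n)/' h.py
python3 - <<'E'
from fit import *
snap('wrist','w1.png')
w=('wrist',dark('wrist','w1.png',(248,165,272,224))); t=('top',dark('top','top1.png',(334,197,354,228)))
for i in([w],[t],[w,t]):print(np.round(run(i)[:4],4))
P=[ray('wrist',u*.64,v*.64,.009)[:2] for u,v in[(327,204),(458,174),(486,330),(367,356)]];print(np.round(P,4))
g=cv2.imread('pics/w1.png');x,y,th=run([w])[:3]
m=boxmask('wrist',x,y,np.radians(th),g.shape[:2])
g=cv2.resize(g[160:245,215:315],None,fx=6,fy=6,interpolation=2)
k=cv2.resize(((m>.5)*255).astype(np.uint8)[160:245,215:315],None,fx=6,fy=6,interpolation=0)
cv2.drawContours(g,cv2.findContours(k,0,2)[0],-1,(0,255,0),1);cv2.imwrite('pics/w1c.png',g)
E
```

```text
[  0.4572  -0.2152 -23.5144 193.8157]
[  0.456   -0.2135 -29.7287 103.7461]
[ 4.575000e-01 -2.151000e-01 -2.288260e+01  3.063088e+02]
[[ 0.3861 -0.2555]
 [ 0.4179 -0.1409]
 [ 0.5596 -0.1815]
 [ 0.5292 -0.2946]]
```

View pics/w1c.png

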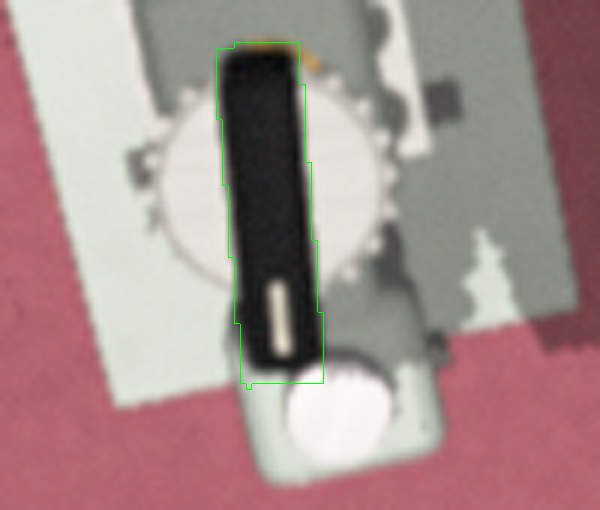

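The fit outlines the wing well: centre (0.457, -0.215), yaw -23.5°, about 0.14 rad from the gauge axis (-15.6°). I'll align, descend to TCP z ≈ 0.178 and grip.

>>> carry_out --delta_rot '[[0,0,0.026],[0,0,0.026],[0,0,0.026],[0,0,0.026],[0,0,0.026],[0,0,0.026],[0,0,0.026],[0,0,0.026]]' --linear '[[0.01,0.005,0],[0.01,0.005,-0.15],[0.01,0.005,-0.3],[0.01,0.005,-0.42],[0.01,0.005,-0.52],[0.01,0.005,-0.58],[0.01,0.005,-0.62],[0.01,0.005,-0.62]]' --grip '[-1,-1,-1,-1,-1,-1,-1,-1]'

```text
clock: 3.2
ee_pos: [0.4572, -0.2143, 0.1781]
tool_rot: [-0.0, 0.202, 0.979, 0.0]
contact_force: [0.5, 0.1, 0.2]
grip_width: 0.999
grasp_force: 0.0
```

>>> carry_out --delta_rot '[[0,0,0],[0,0,0],[0,0,0],[0,0,0],[0,0,0],[0,0,0],[0,0,0],[0,0,0],[0,0,0],[0,0,0]]' --linear '[[0,0,0],[0,0,0],[0,0,0],[0,0,0],[0,0,0],[0,0,0],[0,0,0],[0,0,0],[0,0,0],[0,0,0]]' --grip '[0,0.3,0.5,1,1,1,1,1,1,1]' --squeeze 15

```text
clock: 4.2
ee_pos: [0.4574, -0.2143, 0.1786]
tool_rot: [-0.0, 0.202, 0.979, 0.0]
contact_force: [-1.1, -0.8, -0.4]
grip_width: 0.173
grasp_force: 0.0
```

Run:
```python
from h import *
s=telemetry.sense();print(s)
a=snap('wrist','w2.png');cv2.imwrite('pics/w2b.png',cv2.resize(a[120:340,130:400],None,fx=2.6,fy=2.6))
```

```text
{'clock': 4.2, 'joint_pos': array([ 0.88700949,  0.142819  , -0.57948549,  1.80640101,  0.08307688,
        1.21664659,  1.4475878 ]), 'joint_vel': array([ 1.93189532e-04, -4.13344296e-04,  8.60845484e-04,  7.72176061e-05,
       -9.54817966e-04,  3.42330234e-04, -2.55479611e-04]), 'joint_torque': array([ 1.11527421e-03, -4.24638033e+01, -2.69657671e+00, -3.73281705e+01,
        4.10539156e-02,  8.26177234e-02, -5.28879332e-05]), 'ee_pos': array([ 0.457405  , -0.2143153 ,  0.17855177]), 'tool_rot': array([-3.18142714e-05,  2.01871586e-01,  9.79411996e-01,  5.87195975e-05]), 'contact_force': array([-1.08070895, -0.8475282 , -0.3714907 ]), 'wrist_torque': array([ 0.06175865, -0.15040941, -0.06142797]), 'grasp_force': 0.0, 'grip_width': 0.1732070249744942}
```

View pics/w2b.png

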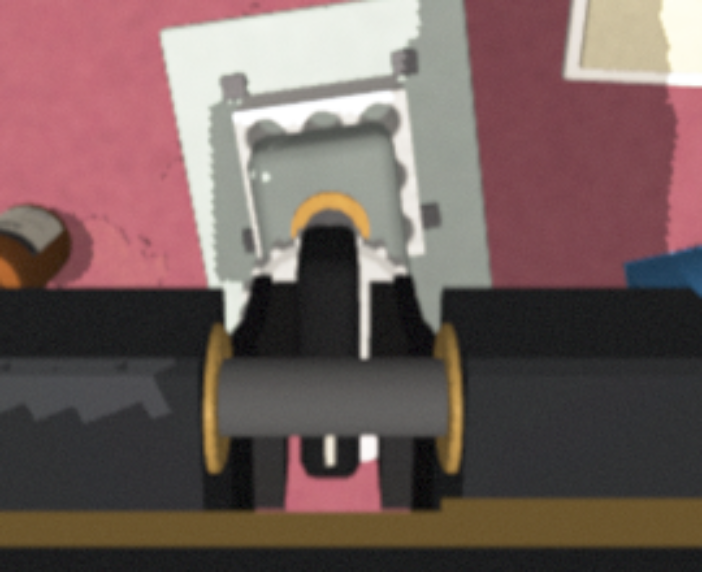

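The fingers stand either side of the wing, parallel to it and nearly centred (wing at column 329, finger midline about 333), and are still closing. I'll finish the grip.

>>> carry_out --delta_rot '[[0,0,0],[0,0,0],[0,0,0],[0,0,0],[0,0,0],[0,0,0]]' --linear '[[0,0,0],[0,0,0],[0,0,0],[0,0,0],[0,0,0],[0,0,0]]' --grip '[1,1,1,1,1,1]' --squeeze 50

```text
clock: 4.85
ee_pos: [0.4572, -0.2147, 0.1786]
tool_rot: [-0.0, 0.202, 0.979, -0.0]
contact_force: [-2.0, -4.5, 1.3]
grip_width: 0.131
grasp_force: 50.0
```

>>> carry_out --delta_rot '[[0,0,0],[0,0,0],[0,0,0],[0,0,0],[0,0,0],[0,0,0],[0,0,0],[0,0,0],[0,0,0],[0,0,0]]' --linear '[[0,0,-0.01],[0,0,-0.02],[0,0,-0.03],[0,0,-0.04],[0,0,-0.05],[0,0,-0.06],[0,0,-0.07],[0,0,-0.075],[0,0,-0.075],[0,0,-0.075]]' --grip '[1,1,1,1,1,1,1,1,1,1]'

```text
clock: 5.85
ee_pos: [0.4572, -0.2147, 0.1636]
tool_rot: [-0.0, 0.202, 0.979, -0.0]
contact_force: [-3.0, -5.1, 2.2]
grip_width: 0.134
grasp_force: 50.0
```

Run:
```python
from h import *
for i in range(1):
    s=telemetry.sense();print(s['ee_pos'],s['contact_force'],s['wrist_torque'],s['grip_width'],s['grasp_force'])
```

```text
[ 0.45719699 -0.21472811  0.16363103] [-3.02760647 -5.06110277  2.18672818] [-0.89557521  0.53897055  0.03865933] 0.13408187174015448 49.99578595161438
```

Probe grabbed; the force looks like the spring's. I'll relieve the lateral load, go to 20 mm of travel, and average the force using readings between camera calls.

>>> carry_out --delta_rot '[[0,0,0],[0,0,0],[0,0,0],[0,0,0]]' --linear '[[-0.001,-0.002,-0.01],[-0.001,-0.002,-0.02],[-0.001,-0.002,-0.025],[-0.001,-0.002,-0.025]]' --grip '[1,1,1,1]'

```text
clock: 6.25
ee_pos: [0.4572, -0.2148, 0.1584]
tool_rot: [-0.0, 0.202, 0.979, 0.0]
contact_force: [-2.8, -3.7, 2.1]
grip_width: 0.134
grasp_force: 50.0
```

```bash
cat > f.py <<'E'
from h import *
F=[]
for i in range(6):
    viewer.read_camera('wrist'); s=telemetry.sense(); F.append(s['contact_force'])
F=np.array(F);print(s['clock'],s['ee_pos'].round(4),F.mean(0).round(2),F.std(0).round(2),s['grip_width'].round(3),s['wrist_torque'].round(2))
E
python3 f.py
```

```text
Traceback (most recent call last):
  File "f.py", line 5, in <module>
    F=np.array(F);print(s['clock'],s['ee_pos'].round(4),F.mean(0).round(2),F.std(0).round(2),s['grip_width'].round(3),s['wrist_torque'].round(2))
                                                                                             ^^^^^^^^^^^^^^^^^^^^^
AttributeError: 'float' object has no attribute 'round'
```

```bash
sed -i "s/s\['grip_width'\].round(3)/round(s['grip_width'],3)/" f.py; python3 f.py
```

```text
6.85 [ 0.4572 -0.2147  0.1586] [-2.87 -3.73  1.68] [0.37 0.52 0.47] 0.134 [-0.8   0.46 -0.01]
```

>>> carry_out --delta_rot '[[0,0,0],[0,0,0],[0,0,0]]' --linear '[[0,0,-0.01],[0,0,-0.015],[0,0,-0.015]]' --grip '[1,1,1]'

```text
clock: 7.15
ee_pos: [0.4572, -0.2148, 0.1554]
tool_rot: [-0.0, 0.202, 0.979, 0.0]
contact_force: [-2.1, -3.9, 0.9]
grip_width: 0.131
grasp_force: 50.0
```

```bash
python3 f.py
```

```text
7.45 [ 0.4572 -0.2147  0.1556] [-2.88 -4.42  2.06] [0.46 0.53 0.61] 0.135 [-0.88  0.46 -0.03]
```

>>> carry_out --delta_rot '[[0,0,0],[0,0,0],[0,0,0]]' --linear '[[0,0,-0.005],[0,0,-0.01],[0,0,-0.01]]' --grip '[1,1,1]'

```text
clock: 7.75
ee_pos: [0.4572, -0.2147, 0.1535]
tool_rot: [0.0, 0.202, 0.979, 0.0]
contact_force: [-3.9, -3.9, 2.2]
grip_width: 0.13
grasp_force: 50.0
```

```bash
python3 f.py
```

```text
8.05 [ 0.4572 -0.2147  0.1536] [-2.44 -4.27  1.77] [0.49 0.36 0.49] 0.134 [-0.9   0.46  0.02]
```

>>> carry_out --delta_rot '[[0,0,0],[0,0,0],[0,0,0]]' --linear '[[0,0,-0.005],[0,0,-0.01],[0,0,-0.01]]' --grip '[1,1,1]'

```text
clock: 8.35
ee_pos: [0.4572, -0.2147, 0.1516]
tool_rot: [0.0, 0.202, 0.979, 0.0]
contact_force: [-2.8, -4.1, 1.3]
grip_width: 0.134
grasp_force: 50.0
```

```bash
python3 f.py
```

```text
8.65 [ 0.4572 -0.2148  0.1516] [-2.8  -3.71  1.75] [0.68 0.21 0.33] 0.134 [-0.84  0.45  0.04]
```

>>> carry_out --delta_rot '[[0,0,0],[0,0,0],[0,0,0]]' --linear '[[0,0,-0.005],[0,0,-0.01],[0,0,-0.01]]' --grip '[1,1,1]'

```text
clock: 8.95
ee_pos: [0.4572, -0.2147, 0.1496]
tool_rot: [0.0, 0.202, 0.979, 0.0]
contact_force: [-2.9, -4.8, 1.6]
grip_width: 0.135
grasp_force: 50.0
```

```bash
python3 f.py
```

```text
9.25 [ 0.4572 -0.2148  0.1496] [-2.72 -3.93  1.96] [0.26 0.58 0.58] 0.133 [-0.86  0.54  0.01]
```

>>> carry_out --delta_rot '[[0,0,0],[0,0,0],[0,0,0]]' --linear '[[0,0,-0.005],[0,0,-0.01],[0,0,-0.01]]' --grip '[1,1,1]'

```text
clock: 9.55
ee_pos: [0.4572, -0.2148, 0.1476]
tool_rot: [0.0, 0.202, 0.979, 0.0]
contact_force: [-2.3, -4.0, 1.4]
grip_width: 0.135
grasp_force: 50.0
```

```bash
python3 f.py
```

```text
9.85 [ 0.4572 -0.2148  0.1477] [-2.76 -3.95  1.89] [0.25 0.2  0.43] 0.137 [-0.93  0.53 -0.02]
```

31 mm of travel and no contact yet. Continuing.

>>> carry_out --delta_rot '[[0,0,0],[0,0,0],[0,0,0]]' --linear '[[0,0,-0.005],[0,0,-0.01],[0,0,-0.01]]' --grip '[1,1,1]'

```text
clock: 10.15
ee_pos: [0.4573, -0.2147, 0.1457]
tool_rot: [0.0, 0.202, 0.979, 0.0]
contact_force: [-3.3, -3.7, 3.6]
grip_width: 0.134
grasp_force: 50.0
```

```bash
python3 f.py
```

```text
10.45 [ 0.4572 -0.2148  0.1458] [-3.37 -3.57  3.7 ] [0.49 0.56 0.53] 0.132 [-0.8   0.61  0.02]
```

>>> carry_out --delta_rot '[[0,0,0],[0,0,0],[0,0,0]]' --linear '[[0,0,-0.005],[0,0,-0.01],[0,0,-0.01]]' --grip '[1,1,1]'

```text
clock: 10.75
ee_pos: [0.4573, -0.2147, 0.1439]
tool_rot: [0.0, 0.202, 0.979, -0.0]
contact_force: [-3.2, -4.8, 4.7]
grip_width: 0.136
grasp_force: 50.0
```

```bash
python3 f.py
```

```text
11.05 [ 0.4573 -0.2147  0.1439] [-3.97 -3.83  5.05] [0.6  0.19 0.62] 0.136 [-0.78  0.77  0.01]
```

Contact: about +3.1 N over the free-slide baseline, so the tip is sunk about 2.5 mm, with the lock still open. Now I'll turn clockwise at this height and trim off the lateral load.

>>> carry_out --delta_rot '[[0,0,0],[0,0,-0.02],[0,0,-0.04],[0,0,-0.06],[0,0,-0.08],[0,0,-0.1],[0,0,-0.12],[0,0,-0.14],[0,0,-0.16],[0,0,-0.18],[0,0,-0.2],[0,0,-0.2]]' --linear '[[-0.003,-0.004,0],[-0.003,-0.004,0],[-0.003,-0.004,0],[-0.003,-0.004,0],[-0.003,-0.004,0],[-0.003,-0.004,0],[-0.003,-0.004,0],[-0.003,-0.004,0],[-0.003,-0.004,0],[-0.003,-0.004,0],[-0.003,-0.004,0],[-0.003,-0.004,0]]' --grip '[1,1,1,1,1,1,1,1,1,1,1,1]' --squeeze 60

```text
clock: 12.25
ee_pos: [0.458, -0.214, 0.1442]
tool_rot: [0.001, 0.494, 0.869, 0.001]
contact_force: [1.0, 1.6, 5.1]
grip_width: 0.136
grasp_force: 60.0
```

```bash
python3 f.py
```

```text
12.55 [ 0.458  -0.214   0.1442] [1.22 2.8  5.44] [0.34 0.21 0.21] 0.138 [ 0.78 -0.53  0.04]
```

>>> carry_out --delta_rot '[[0,0,-0.02],[0,0,-0.04],[0,0,-0.06],[0,0,-0.08],[0,0,-0.1],[0,0,-0.12],[0,0,-0.14],[0,0,-0.16],[0,0,-0.18],[0,0,-0.2],[0,0,-0.2],[0,0,-0.2]]' --linear '[[0,0,0],[0,0,0],[0,0,0],[0,0,0],[0,0,0],[0,0,0],[0,0,0],[0,0,0],[0,0,0],[0,0,0],[0,0,0],[0,0,0]]' --grip '[1,1,1,1,1,1,1,1,1,1,1,1]'

```text
clock: 13.75
ee_pos: [0.4591, -0.2138, 0.1445]
tool_rot: [0.001, 0.738, 0.675, 0.002]
contact_force: [4.8, 3.9, 6.0]
grip_width: 0.133
grasp_force: 60.0
```

```bash
python3 f.py
python3 - <<'E'
from h import *
print(telemetry.sense()['tool_rot'])
a=snap('wrist','w3.png');cv2.imwrite('pics/w3b.png',cv2.resize(a[60:340,130:400],None,fx=2.1,fy=2.1))
E
```

```text
14.05 [ 0.4591 -0.2138  0.1445] [5.99 3.03 4.02] [0.34 0.37 0.33] 0.134 [ 0.82 -1.55  0.02]
[0.00113804 0.73762345 0.67520789 0.00215761]
```

View pics/w3b.png

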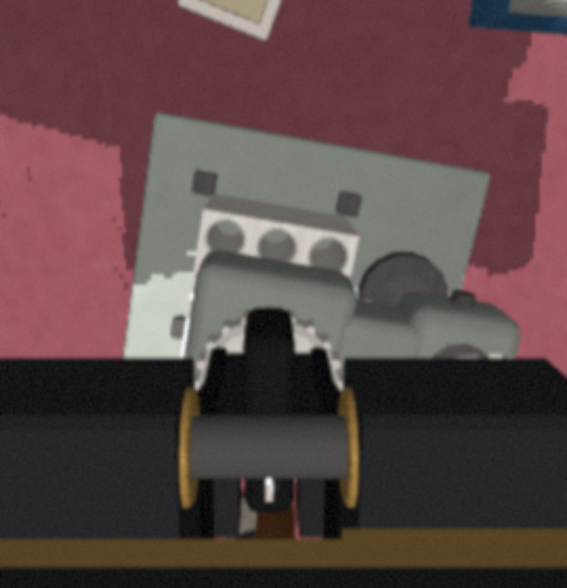

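The wing is still aligned between the pads after 71.8° (knob about 1.39 rad by estimate), and the tip is still loaded. I'll turn a bit further towards the stop and relieve the side load.

>>> carry_out --delta_rot '[[0,0,-0.006],[0,0,-0.012],[0,0,-0.016],[0,0,-0.016]]' --linear '[[0.003,0.002,0],[0.006,0.003,0],[0.006,0.003,0],[0.006,0.003,0]]' --grip '[1,1,1,1]'

```text
clock: 14.5
ee_pos: [0.4593, -0.2137, 0.1443]
tool_rot: [0.001, 0.755, 0.656, 0.001]
contact_force: [2.9, 1.7, 5.1]
grip_width: 0.131
grasp_force: 60.0
```

```bash
python3 f.py
python3 - <<'E'
from h import *
q=telemetry.sense()['tool_rot'];print(q,np.degrees(2*np.arctan2(q[2],q[1])))
E
```

```text
14.8 [ 0.4593 -0.2137  0.1443] [2.27 1.95 5.27] [1.21 0.49 1.13] 0.134 [ 0.43 -0.98  0.01]
[5.83114046e-04 7.54660232e-01 6.56114149e-01 1.34806941e-03] 82.00847693921457
```

Turned 74.7° in total, so it should be at or near the stop. I'll release with only a partial opening because the column is on the closing axis, then rise.

>>> carry_out --delta_rot '[[0,0,0],[0,0,0],[0,0,0],[0,0,0],[0,0,0],[0,0,0]]' --linear '[[0,0,0],[0,0,0],[0,0,0],[0,0,0],[0,0,0],[0,0,0]]' --grip '[0.4,0.4,0.4,0.4,0.4,0.4]'

```text
clock: 15.4
ee_pos: [0.4578, -0.2149, 0.1435]
tool_rot: [-0.0, 0.756, 0.655, 0.0]
contact_force: [0.2, 0.1, -0.0]
grip_width: 0.301
grasp_force: 0.0
```

>>> carry_out --delta_rot '[[0,0,0],[0,0,0],[0,0,0],[0,0,0],[0,0,0],[0,0,0],[0,0,0]]' --linear '[[0,0,0.05],[0,0,0.12],[0,0,0.25],[0,0,0.4],[0,0,0.55],[0,0,0.6],[0,0,0.6]]' --grip '[0.4,0.4,0.4,0.4,0.4,0.4,0.4]'

```text
clock: 16.1
ee_pos: [0.4586, -0.2151, 0.2658]
tool_rot: [0.002, 0.756, 0.655, 0.001]
contact_force: [-0.5, -0.3, -0.4]
grip_width: 0.298
grasp_force: 0.0
```

```bash
python3 f.py
python3 - <<'E'
from h import *
a=snap('wrist','w4.png');b=snap('scene','scene4.png')
o=np.zeros((600,800,3),np.uint8)
o[:384,:512]=a
o[:240,512:]=cv2.resize(b[130:230,240:360],(288,240),interpolation=2)
o[300:540,512:]=cv2.resize(cv2.imread('pics/scene1.png')[130:230,240:360],(288,240),interpolation=2)
cv2.imwrite('pics/c4.png',o)
E
```

```text
16.4 [ 0.4574 -0.2147  0.2625] [ 0.03 -0.13 -0.07] [0.5  0.31 0.44] 0.296 [ 0.03 -0.12 -0.05]
```

View pics/c4.png

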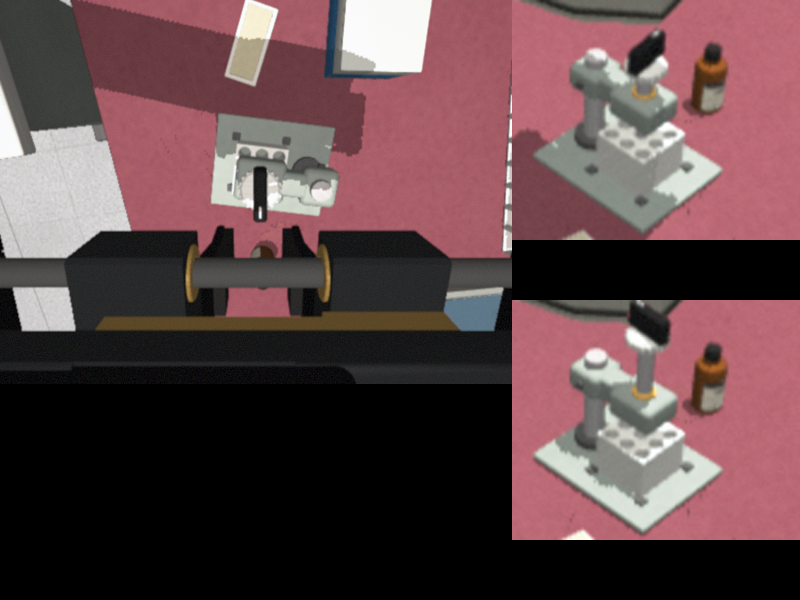

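The probe stayed down after release. The wing is turned and still lines up with the tool (upright at column 260), so the lock is near its stop. The bottle, tray and box have not moved, and the gripper is clear above. Handing in.

```bash
python3 -c "
from h import *
print(ticket.finish_job())"
```

```text
the job is handed in; nothing more can be done
None
```

The job is handed in with no verdict returned: by force and pose readings, the tip touched the bottom after about 32 mm of travel (about 3 N contact), the knob was turned 74.7° clockwise to about its stop, and after release the last picture showed the probe still down and the bystanders in place.

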